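# Close the turn buttons on a picture frame's back

### The job

The back board has been laid in the picture frame: now lock it in. With one finger, push the three red turn buttons round by their arms, in any order, until each points straight inward over the board, square to its side of the frame. Nothing is to be picked up: leave the board and the steel weight on it where they are, and don't disturb the other things on the bench.

Things in the scene. Friction and masses are not known exactly. Their poses are not given: they have to be found in the camera images.
- frame: Dark wooden picture frame, face down, fixed to the bench. 200 x 300 mm outside (x, y), moulding 30 mm wide, top face 22 mm above the bench. Origin: centre of its underside, on the bench; x across its short way, roughly away from the robot, y along its long way, z up.
- back_board: White loose back board, 136 x 236 x 8 mm, 0.25 kg, lying in the recess of the frame with 2 mm play all round. Origin: centre of its underside (12 mm above the bench); its top is 20 mm above the bench, 2 mm below the frame's top.
- weight: Small turned steel weight, 36 mm in diameter and 40 mm high, 0.2 kg, standing on the near half of the back board to keep it down. Origin: centre of its underside. It must stay where it is.
- turn_left (a joint): Swing of the left turn button about its upright screw. 0 = arm points straight outward from the frame; positive = counter-clockwise seen from above; +3.14 or -3.14 = straight inward over the board (closed; the same place). Stops at +3.5 and -3.5; starts open, between -2 and 2. Held by friction: 1 to 2 N sideways at the pin moves it, and it stays where it is left.
- turn_left_pin (a point): Top centre of the yellow pin (14 mm thick) that stands up at the end of the left turn button, 46 mm above the bench, 48 mm from the screw axis; moves with the arm. The red arm is 12 mm wide and reaches 50 mm from the screw axis; its underside is 25 mm, its top 33 mm above the bench.
- turn_left_pivot (a point): Screw axis of the left turn button, at the top of its 18 mm wide hub, 34 mm above the bench; does not move. In the middle of the short side of the frame on the robot's left (frame +y), 135 mm from the frame's centre.
- turn_right (a joint): Swing of the right turn button about its upright screw. 0 = arm points straight outward from the frame; positive = counter-clockwise seen from above; +3.14 or -3.14 = straight inward over the board (closed; the same place). Stops at +3.5 and -3.5; starts open, between -2 and 2. Held by friction: 1 to 2 N sideways at the pin moves it, and it stays where it is left.
- turn_right_pin (a point): Top centre of the yellow pin (14 mm thick) that stands up at the end of the right turn button, 46 mm above the bench, 48 mm from the screw axis; moves with the arm. The red arm is 12 mm wide and reaches 50 mm from the screw axis; its underside is 25 mm, its top 33 mm above the bench.
- turn_right_pivot (a point): Screw axis of the right turn button, at the top of its 18 mm wide hub, 34 mm above the bench; does not move. In the middle of the short side on the robot's right (frame -y), 135 mm from the frame's centre.
- turn_far (a joint): Swing of the far turn button about its upright screw. 0 = arm points straight outward from the frame; positive = counter-clockwise seen from above; +3.14 or -3.14 = straight inward over the board (closed; the same place). Stops at +3.5 and -3.5; starts open, between -2 and 2. Held by friction: 1 to 2 N sideways at the pin moves it, and it stays where it is left.
- turn_far_pin (a point): Top centre of the yellow pin (14 mm thick) that stands up at the end of the far turn button, 46 mm above the bench, 48 mm from the screw axis; moves with the arm. The red arm is 12 mm wide and reaches 50 mm from the screw axis; its underside is 25 mm, its top 33 mm above the bench.
- turn_far_pivot (a point): Screw axis of the far turn button, at the top of its 18 mm wide hub, 34 mm above the bench; does not move. In the middle of the long side away from the robot (frame +x), 85 mm from the frame's centre.
- water_bottle: Clear plastic bottle with a red label, 64 mm in diameter, 210 mm high, standing left. Origin: centre of its base. Bystander.
- jar: Glass jar with a blue lid, 84 mm in diameter, 95 mm high, left. Origin: centre of its base. Bystander.
- brush_cup: White ceramic cup, 76 mm in diameter, 95 mm high, with brushes standing in it up to 190 mm, right. Origin: centre of its base. Bystander.
- burning_pen: Wood-handled pen tool, 190 mm long, up to about 35 mm high, lying beyond the frame to the right. Its x axis lies along the tool. Bystander.
- eraser: White eraser, 50 x 22 x 12 mm, lying beyond the frame. Origin: centre of its underside. Bystander.
- pencil: Flat green pencil, 160 x 12 x 7 mm, lying beyond the frame. Origin: centre of its underside, x along it. Bystander.

How it is judged:
By the outcome, as a careful person would: the job done as asked, in the order asked, and still so for the second after the job is handed in, with the robot touching nothing.
It also fails if it takes over 67 s, if anything falls off the work surface, if the arm or the gripper's body presses on something with over 40 N, if the wrist force passes 120 N, or if a joint passes its speed limit or range.

### The arm

A 7-joint arm with a two-finger parallel gripper is mounted at the origin on the work surface. World frame = base frame: x ahead of the robot, y to its left, z up, the work surface at z = 0. Lengths are in m, angles in rad, forces in N, time in s.
With the tool pointing down it reaches from about 0.4 to 0.9 m from the base axis. Payload 5.5 kg.
Tool frame: the origin (TCP) lies between the finger pads; the fingertips stand 25 mm ahead of it and the grasp point (between the pads) lies 6 mm ahead of it; z points along the fingers, y is the line along which they close (so a half turn about z gives the same grasp; the last joint's range is limited). The gripper opens to 85 mm and grips with 20 to 120 N. Pads are 22 mm wide; open, the fingers measure 114 mm over their backs; the gripper's body (76 mm by 85 mm) begins 54 mm behind the grasp point. The pads swing forward as they close: fully open they stand 13 mm farther back than shut.
Start: joints at [1.382, 0.501, -0.427, 1.55, 0.221, 1.138, -0.21], TCP at [0.284, -0.585, 0.256] pointing down, gripper open.
Joint ranges: [-2.88, 2.88], [-0.31, 2.03], [-1.54, 1.56], [0.2, 2.42], [-1.41, 4.55], [0.19, 2.02], [-2.57, 2.57]. Speed limits (rad/s): [2.57, 2.57, 3.14, 3.14, 3.14, 3.14, 3.14].

### API

Orientations are given as a rotation vector (axis times angle).
In Python, from cell import state, read_camera, get_calibration, sign_off, cut_out, spot_point gives the robot as it stands.
- The arm moves only by the tool jog_arm, never from a script. Its argument "steps" is a list of rows, each a list of 7 numbers: the turn, a rotation vector about the tool's x, y, z scaled (see below), then the shift along the tool's x, y, z scaled (see below), then the closure, from -1 (fully open) to 1 (shut). In form: [[wx, wy, wz, dx, dy, dz, claw], ...]. A call has 1 to 8 rows; each row is the pose to reach, as a shift and turn from the pose commanded when the call began, along the tool's axes at that moment; what a row does not reach only later rows make up. The controller multiplies each number of a shift by 0.5 m and each number of a turn by 90 degrees. A row lasts 1/12 s, in which the tool goes at most 41.7 mm and 7.16 degrees, less where a joint would pass 70% of its speed; a pose out of reach is approached as far as the arm can. A call with a number of a shift or a turn outside -1 to 1 is refused whole. A call with a gripper value outside its range is refused whole. The fingers move at their own pace and stop on an object; "newtons" is the grip in N (left out, the last holds). Time passes only in rows, so rows that repeat a pose let the fingers close. It gives the time, the measured TCP pose, the force, the opening and the grip force at its end, in the units of the state.
- state(): the state, without advancing time (a new reading comes with each control period).
- read_camera(name): name is "side" or "top"; returns (picture, depth): 384x512x3 uint8, red, green, blue; 384x512 float32, m along the optical axis (not along the pixel's ray), 0 where there is no reading.
- get_calibration(name): a dict with "camera_matrix" (3x3 intrinsics, pixels), "eye" and "attitude" of the camera in the world. Camera axes: x right, y up, looking along -z (the intrinsics and any distortion apply to the point x, -y, -z); pixel columns grow to the right and rows downward; lengths in m; the calibration is good to about 2 mm. A picture is of the moment at which its call begins. get_calibration takes no time and is no camera call.
- sign_off(): hands the job in; it is judged then, once.
Trained networks look in the newest picture that a camera, given by its name, has taken for a name from the list of things; names that differ only in an ending like _2 or _b are one class to them, and where a whole thing is asked for, a point or a joint stands for the part that bears it (a point fixed in the world has none). Each returns a list of dicts, best first, with "conf" (0 to 1); they miss things now and then, are a little off and sometimes report something else, mostly with a low value. They report only what shows in the picture. A call takes as long as a camera call.
- cut_out(label, camera): "mask" (384x512 bool, what is visible of it).
- spot_point(label, camera): "point" ([x, y, z] in m, in world coordinates, good to about 4 mm: a listed point, or the origin of a listed thing).
The state is a dict: "clock": time; "joint_pos": joint angles; "joint_velocities": joint speeds; "tau": joint torques, N m; "position": TCP position; "tcp_rot": TCP orientation; "contact_force": force on the tool from outside, world axes, zero at the start; "ft_torque": the same for the moment, N m; "width": finger opening in m; "grip_force": force on a finger pad.
Only numpy, scipy, OpenCV 4.12 (cv2) and the standard library are available. Lean on these libraries where they do the work, as an engineer would, in place of code of your own. Each camera call takes 0.05 s, during which the arm holds its last target. There are 200 camera calls.

## Working session

There is one attempt and no reset: what is moved stays moved. The work goes in short steps, Python scripts to look and compute and a tool call to move; the robot and the scene stay as the last step left them, time stands still between calls to the robot, and variables do not carry over. Pictures are saved under pics/ and viewed, at most 10 in all, crops included, and the job is handed in when it is done.

Besides the shell and the picture viewer there is one more tool, called after "Emit:" as name([rows], argument=value, ...), one row to a line, values as JSON. jog_arm: Moves the arm, as the interface text tells. Its arguments: {"type":"object","properties":{"steps":{"type":"array","items":{"type":"array","items":{"type":"number","minimum":-1,"maximum":1}}},"newtons":{"type":"number"}},"required":["steps"]}

```bash
ls; mkdir -p pics
python3 - <<'E'
from cell import *
import cv2,numpy as np
for c in ("top","side"):
    p,d=read_camera(c); cv2.imwrite(f"pics/{c}0.png",cv2.cvtColor(p,cv2.COLOR_RGB2BGR))
    k=get_calibration(c); print(c,np.round(k["camera_matrix"],1).tolist(),np.round(k["eye"],3),k["attitude"])
    for n in ["frame","weight"]+[f"turn_{s}_{q}" for s in("left","right","far") for q in("pin","pivot")]:
        r=spot_point(n,c); print(n,[(round(x["conf"],2),np.round(x["point"],4).tolist()) for x in r[:3]])
s=state();print({k:np.round(v,3) for k,v in s.items()})
E
```

```text
pics
top [[480.2, 0.0, 259.5], [0.0, 480.2, 190.8], [0.0, 0.0, 1.0]] [0.273 0.013 1.935] [ 0.15119095 -0.13671097 -1.54122845]
frame []
weight [(0.62, [0.5179, -0.0142, 0.0179])]
turn_left_pin [(0.41, [0.5767, 0.1905, 0.0444]), (0.34, [0.549, 0.0124, 0.0104])]
turn_left_pivot [(0.69, [0.5505, 0.1461, 0.0313])]
turn_right_pin [(0.7, [0.5747, 0.1888, 0.0426]), (0.49, [0.529, -0.1706, 0.0495])]
turn_right_pivot [(0.76, [0.5403, -0.1256, 0.0345]), (0.69, [0.5468, 0.01, 0.0101])]
turn_far_pin [(0.52, [0.6428, -0.0382, 0.0436])]
turn_far_pivot [(0.67, [0.6324, 0.0084, 0.0341])]
side [[499.7, 0.0, 249.8], [0.0, 499.7, 186.0], [0.0, 0.0, 1.0]] [ 0.234 -1.147  0.963] [ 0.93085364 -0.14414768 -0.33419849]
frame []
weight [(0.72, [0.5191, -0.021, 0.0185]), (0.54, [0.5311, -0.1673, 0.0456])]
turn_left_pin [(0.48, [0.5774, 0.1838, 0.0448]), (0.37, [0.7052, -0.3821, -0.0019]), (0.16, [0.6408, 0.4238, 0.0012])]
turn_left_pivot [(0.88, [0.549, 0.1503, 0.0334])]
turn_right_pin [(0.63, [0.5299, -0.1696, 0.0459]), (0.41, [0.6435, -0.0378, 0.0453]), (0.38, [0.5499, 0.1482, 0.0354])]
turn_right_pivot [(0.63, [0.543, -0.1265, 0.0335])]
turn_far_pin [(0.67, [0.642, -0.0379, 0.0468]), (0.53, [0.4688, 0.5726, 0.0024])]
turn_far_pivot [(0.73, [0.6275, 0.0106, 0.035])]
{'clock': np.float64(0.9), 'joint_pos': array([ 1.382,  0.501, -0.427,  1.55 ,  0.221,  1.138, -0.21 ]), 'joint_velocities': array([-0.   ,  0.   ,  0.   , -0.001,  0.001,  0.   , -0.001]), 'tau': array([-0.0000e+00, -5.6936e+01, -5.8110e+00, -2.8133e+01,  1.3000e-02,
        2.0000e-03,  0.0000e+00]), 'position': array([ 0.284, -0.585,  0.256]), 'tcp_rot': array([ 3.062,  0.704, -0.   ]), 'contact_force': array([-0.252, -1.038,  0.371]), 'ft_torque': array([0.04 , 0.006, 0.005]), 'grip_force': np.float64(0.0), 'width': np.float64(0.086)}
```

View pics/top0.png

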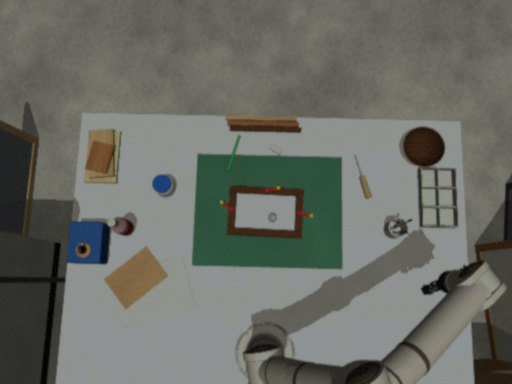

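View pics/side0.png

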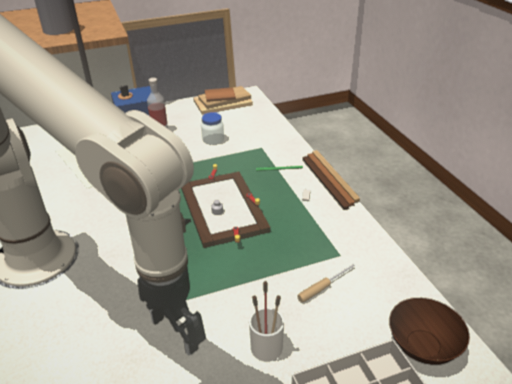

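Both views agree. In the top view the frame spans cols 228–303 and rows 186–238. The pins are at left (221,202), far (278,187) and right (311,215), with the weight at (272,217). All three buttons close fastest clockwise. Next I'll refine these positions with colour blobs and triangulation.

```bash
cat > h.py <<'E'
from cell import *
import cv2,numpy as np
from scipy.spatial.transform import Rotation as R
def ray(c,px):
    k=get_calibration(c);K=np.array(k["camera_matrix"]);d=np.linalg.inv(K)@[px[0],px[1],1]
    return np.array(k["eye"]),R.from_rotvec(k["attitude"]).as_matrix()@(d*[1,-1,-1])
def at(c,px,z):
    e,d=ray(c,px);return (e+d*(z-e[2])/d[2])[:2]
def proj(c,P):
    k=get_calibration(c);v=R.from_rotvec(k["attitude"]).inv().apply(np.array(P)-k["eye"])*[1,-1,-1]
    q=np.array(k["camera_matrix"])@v;return q[:2]/q[2]
def tri(a,b):
    (e,d),(f,g)=a,b;d=d/np.linalg.norm(d);g=g/np.linalg.norm(g)
    s=np.linalg.lstsq(np.c_[d,-g],f-e,rcond=None)[0];p,q=e+d*s[0],f+g*s[1];return (p+q)/2,np.linalg.norm(p-q)
def pix(p,c,P,w=7):
    "yellow-weighted centroid near the projection of P"
    u,v=np.round(proj(c,P)).astype(int);ys,xs=np.mgrid[v-w:v+w+1,u-w:u+w+1]
    q=p[ys,xs].astype(float);wt=np.clip(np.minimum(q[...,0],q[...,1])-1.6*q[...,2]-25,0,None)*(q[...,1]>.55*q[...,0])*(q[...,0]>.95*q[...,1])
    return np.array([(xs*wt).sum(),(ys*wt).sum()])/max(wt.sum(),1e-9),(wt>0).sum()
def pins(G):
    im={c:read_camera(c)[0] for c in("top","side")};o={}
    for n,P in G.items():
        a,na=pix(im["top"],"top",P);b,nb=pix(im["side"],"side",P)
        t,g=tri(ray("top",a),ray("side",b));o[n]=t
        print(n,a.round(1),na,b.round(1),nb,"tri",t.round(4),"gap",round(g,4),"top@.042",at("top",a,.042).round(4),"side@.042",at("side",b,.042).round(4))
    return o
E
python3 - <<'E'
from h import *
pins(dict(left=[.577,.187,.042],far=[.6425,-.038,.042],right=[.530,-.170,.042]))
p,_=read_camera("top")
h=cv2.cvtColor(p,cv2.COLOR_RGB2HSV).astype(int)
m=((h[...,2]<110)&((h[...,0]<20)|(h[...,0]>165))&(h[...,1]>80)).astype(np.uint8)
w=np.zeros_like(m);w[183:243,224:308]=m[183:243,224:308]
w=cv2.morphologyEx(w,cv2.MORPH_OPEN,np.ones((3,3),np.uint8))
n,l,s,_=cv2.connectedComponentsWithStats(w);i=1+s[1:,4].argmax()
pts=np.argwhere(l==i)[:,::-1]
W=np.array([at("top",q,.022) for q in pts])
r=cv2.minAreaRect(W.astype(np.float32)*1000);print(s[i],r)
cs=[]
for n in ("turn_left","turn_right","turn_far"):
    for c in("top","side"):
        for _ in range(3):
            r=spot_point(n+"_pivot",c)
            if r:print(n,c,np.round(r[0]["point"],4),round(r[0]["conf"],2))
            read_camera(c)
c=p[170:255,210:325];cv2.imwrite("pics/crop1.png",cv2.cvtColor(cv2.resize(c,None,fx=6,fy=6,interpolation=cv2.INTER_CUBIC),cv2.COLOR_RGB2BGR))
E
```

```text
left [221.5 201.9] 10 [214.5 165.3] 7 tri [0.5759 0.1857 0.044 ] gap 0.0001 top@.042 [0.5762 0.1859] side@.042 [0.5767 0.1885]
far [277.8 187.5] 13 [256.9 199.8] 11 tri [ 0.6404 -0.0381  0.0431] gap 0.0007 top@.042 [ 0.6403 -0.038 ] side@.042 [ 0.6413 -0.0367]
right [310.5 215. ] 9 [236.8 236.4] 17 tri [ 0.5322 -0.1695  0.0428] gap 0.0001 top@.042 [ 0.5323 -0.1696] side@.042 [ 0.5325 -0.1687]
[ 227  186   76   52 1320] ((546.8892822265625, 10.801544189453125), (295.6507568359375, 196.97854614257812), 88.35425567626953)
turn_left top [0.5484 0.1477 0.032 ] 0.96
turn_left top [0.5507 0.1495 0.0322] 0.84
turn_left top [0.5498 0.1503 0.0321] 0.92
turn_left side [0.5465 0.15   0.0339] 0.62
turn_left side [0.5471 0.1493 0.0336] 0.76
turn_left side [0.5462 0.1478 0.0371] 0.86
turn_right top [ 0.5428 -0.1229  0.0348] 0.89
turn_right top [ 0.5431 -0.124   0.0384] 0.7
turn_right top [ 0.5438 -0.1232  0.0355] 0.89
turn_right side [ 0.5454 -0.1254  0.0297] 0.58
turn_right side [ 0.5415 -0.1208  0.0323] 0.57
turn_right side [ 0.5453 -0.1269  0.0326] 0.88
turn_far top [0.6346 0.0085 0.0336] 0.7
turn_far top [0.6347 0.0086 0.0324] 0.76
turn_far top [0.6302 0.0085 0.0307] 0.8
turn_far side [0.6278 0.0061 0.0354] 0.81
turn_far side [0.6295 0.0079 0.0364] 0.61
turn_far side [0.6332 0.0091 0.0337] 0.87
```

View pics/crop1.png

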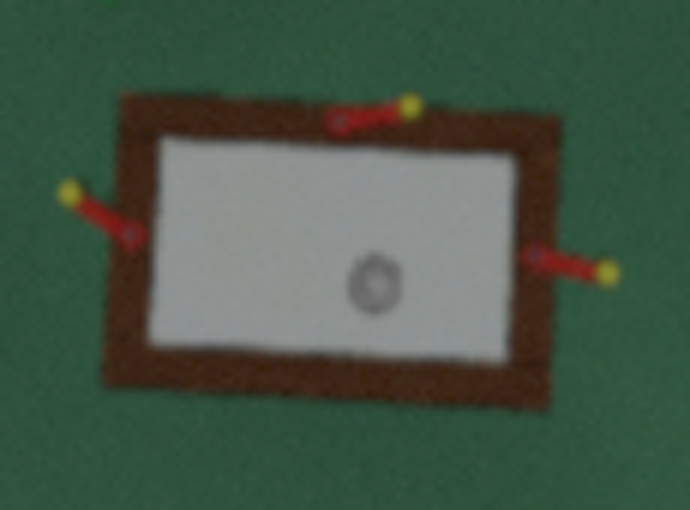

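```bash
cat > plan.py <<'E'
from h import *
C=np.array([.5465,.0115]);Y=-.026
ex=np.array([np.cos(Y),np.sin(Y)]);ey=np.array([-ex[1],ex[0]])
PIV=dict(left=C+.135*ey,right=C-.135*ey,far=C+.085*ex)
D=np.degrees;u=lambda a:np.array([np.cos(np.radians(a)),np.sin(np.radians(a))])
END=dict(left=-90+D(Y),far=-180+D(Y),right=-270+D(Y))   # inward, reached clockwise
OFF=dict(left=180,far=360,right=360)                    # yaw = t + OFF
def pusher(n,a,gap=.018,z=.062):
    t=a-90;return [*(PIV[n]+.048*u(a)-gap*u(t)),z,t+OFF[n]]
def rows(wps,p0=None):
    s=state();M=R.from_rotvec(s["tcp_rot"]).as_matrix();psi=D(np.arctan2(M[1,0],M[0,0]))
    print("tcp",s["position"].round(4),"yaw",psi.round(2),"tilt",M[:,2].round(4),"t",s["clock"].round(2),"F",s["contact_force"].round(1),"q7",s["joint_pos"][6].round(2))
    for w in wps:
        d=M.T@(np.array(w[:3])-s["position"])/.5;dy=(w[3]-psi+180)%360-180
        print([0,0,float(round(-dy/90,3)),*[float(round(v,4)) for v in d],1],"  <-",np.round(w,3))
E
python3 - <<'E'
from plan import *
a={"left":D(np.arctan2(.1857-PIV["left"][1],.5759-PIV["left"][0])),"far":D(np.arctan2(-.0381-PIV["far"][1],.6404-PIV["far"][0])),"right":D(np.arctan2(-.1695-PIV["right"][1],.5322-PIV["right"][0]))}
print(a,END,PIV)
rows([pusher("right",a["right"],.035,z) for z in (.25,)])
E
```

```text
{'left': np.float64(56.5871076950252), 'far': np.float64(-79.33006453891367), 'right': np.float64(-103.18878421348347)} {'left': np.float64(-91.48969026734014), 'far': np.float64(-181.48969026734014), 'right': np.float64(-271.48969026734017)} {'left': array([0.5500096 , 0.14645437]), 'right': array([ 0.5429904 , -0.12345437]), 'far': array([0.63147127, 0.00929025])}Traceback (most recent call last):
  File "<stdin>", line 4, in <module>
  File "plan.py", line 12, in rows
    print("tcp",s["position"].round(4),"yaw",psi.round(2),"tilt",M[:,2].round(4),"t",s["clock"].round(2),"F",s["contact_force"].round(1),"q7",s["joint_pos"][6].round(2))
                                                                                     ^^^^^^^^^^^^^^^^
AttributeError: 'float' object has no attribute 'round'
```

```bash
sed -i 's/s\["clock"\].round(2)/round(s["clock"],2)/' plan.py
python3 - <<'E'
from plan import *
rows([pusher("right",-103.2,.035,z) for z in (.25,)])
E
```

```text
tcp [ 0.2838 -0.5848  0.2563] yaw 25.89 tilt [ 1.e-04 -0.e+00 -1.e+00] t 2.85 F [-0.1 -0.1  0.3] q7 -0.21
[0, 0, -1.566, 0.8629, -0.4851, 0.0127, 1]   <- [  0.566  -0.178   0.25  166.8  ]
```

Emit:
jog_arm([
  [0,0,-0.08,0.058,-0.032,0,1],
  [0,0,-0.16,0.12,-0.067,0,1],
  [0,0,-0.24,0.18,-0.1,0,1],
  [0,0,-0.32,0.24,-0.135,0,1],
  [0,0,-0.4,0.3,-0.17,0,1],
  [0,0,-0.48,0.36,-0.2,0,1],
  [0,0,-0.56,0.42,-0.235,0,1],
  [0,0,-0.62,0.48,-0.27,0,1],
])

```text
clock: 3.52
position: [0.4415, -0.3573, 0.2566]
tcp_rot: [2.37, 2.061, -0.0]
contact_force: [0.3, -0.1, 0.1]
width: 0.0001
grip_force: 0.0
```

Run:
```python
from plan import *
rows([pusher("right",-103.2,.035,z) for z in (.25,)])
print(state()["joint_pos"].round(2))
```

```text
tcp [ 0.4415 -0.3573  0.2566] yaw 82.03 tilt [ 3.e-04 -6.e-04 -1.e+00] t 3.52 F [ 0.3 -0.1  0.1] q7 0.24
[0, 0, -0.942, 0.3893, 0.1971, 0.0131, 1]   <- [  0.566  -0.178   0.25  166.8  ]
[ 1.2   0.41 -0.73  1.75  0.3   1.09  0.24]
```

Emit:
jog_arm([
  [0,0,-0.08,0.05,0.025,0,1],
  [0,0,-0.16,0.1,0.05,0,1],
  [0,0,-0.24,0.15,0.075,0,1],
  [0,0,-0.32,0.2,0.1,0.01,1],
  [0,0,-0.4,0.25,0.125,0.05,1],
  [0,0,-0.48,0.3,0.15,0.1,1],
  [0,0,-0.56,0.35,0.175,0.15,1],
  [0,0,-0.64,0.389,0.197,0.2,1],
])

```text
clock: 4.18
position: [0.5676, -0.1782, 0.1558]
tcp_rot: [1.09, 2.945, 0.001]
contact_force: [0.2, -0.3, 0.6]
width: -0.0003
grip_force: 0.0
```

Run:
```python
from plan import *
rows([pusher("right",-103.2,.035,z) for z in (.15,.063)])
print(state()["joint_pos"].round(2))
```

```text
tcp [ 0.5676 -0.1782  0.1558] yaw 139.4 tilt [ 1.6e-03  1.0e-04 -1.0e+00] t 4.18 F [ 0.2 -0.3  0.6] q7 0.65
[0, 0, -0.304, 0.0024, -0.0019, 0.0116, 1]   <- [ 5.660e-01 -1.780e-01  1.500e-01  1.668e+02]
[0, 0, -0.304, 0.0026, -0.0021, 0.1856, 1]   <- [ 5.660e-01 -1.780e-01  6.300e-02  1.668e+02]
[ 0.9   0.65 -0.88  1.77  0.59  1.    0.65]
```

Emit:
jog_arm([
  [0,0,-0.08,0.0024,-0.002,0.04,1],
  [0,0,-0.16,0.0024,-0.002,0.08,1],
  [0,0,-0.24,0.0024,-0.002,0.12,1],
  [0,0,-0.304,0.0026,-0.002,0.15,1],
  [0,0,-0.304,0.0026,-0.002,0.175,1],
  [0,0,-0.304,0.0026,-0.002,0.186,1],
  [0,0,-0.304,0.0026,-0.002,0.186,1],
])

```text
clock: 4.77
position: [0.564, -0.1802, 0.0621]
tcp_rot: [-0.378, -3.117, -0.001]
contact_force: [0.4, -0.9, 0.3]
width: 0.0004
grip_force: 0.0
```

Run:
```python
from plan import *
a0=-103.2
rows([pusher("right",a0,.025)]+[pusher("right",a0-7*i) for i in range(0,7)])
p,_=read_camera("side");c=p[120:290,130:330]
cv2.imwrite("pics/s1.png",cv2.cvtColor(cv2.resize(c,None,fx=3.5,fy=3.5,interpolation=cv2.INTER_CUBIC),cv2.COLOR_RGB2BGR))
```

```text
tcp [ 0.564  -0.1802  0.0621] yaw 166.15 tilt [-1.8e-03  7.0e-04 -1.0e+00] t 4.77 F [ 0.4 -0.9  0.3] q7 0.98
[0, 0, -0.007, 0.0169, 0.0047, 0.0003, 1]   <- [ 5.560e-01 -1.760e-01  6.200e-02  1.668e+02]
[0, 0, -0.007, 0.0309, 0.0046, 0.0003, 1]   <- [ 5.500e-01 -1.740e-01  6.200e-02  1.668e+02]
[0, 0, 0.071, 0.0428, 0.0008, 0.0004, 1]   <- [ 5.430e-01 -1.750e-01  6.200e-02  1.598e+02]
[0, 0, 0.148, 0.0551, -0.0016, 0.0004, 1]   <- [ 5.370e-01 -1.740e-01  6.200e-02  1.528e+02]
[0, 0, 0.226, 0.0676, -0.0024, 0.0004, 1]   <- [ 5.310e-01 -1.730e-01  6.200e-02  1.458e+02]
[0, 0, 0.304, 0.0801, -0.0016, 0.0004, 1]   <- [ 5.250e-01 -1.710e-01  6.200e-02  1.388e+02]
[0, 0, 0.382, 0.0924, 0.0006, 0.0005, 1]   <- [ 5.190e-01 -1.690e-01  6.200e-02  1.318e+02]
[0, 0, 0.459, 0.1044, 0.0043, 0.0005, 1]   <- [ 5.140e-01 -1.660e-01  6.200e-02  1.248e+02]
```

View pics/s1.png

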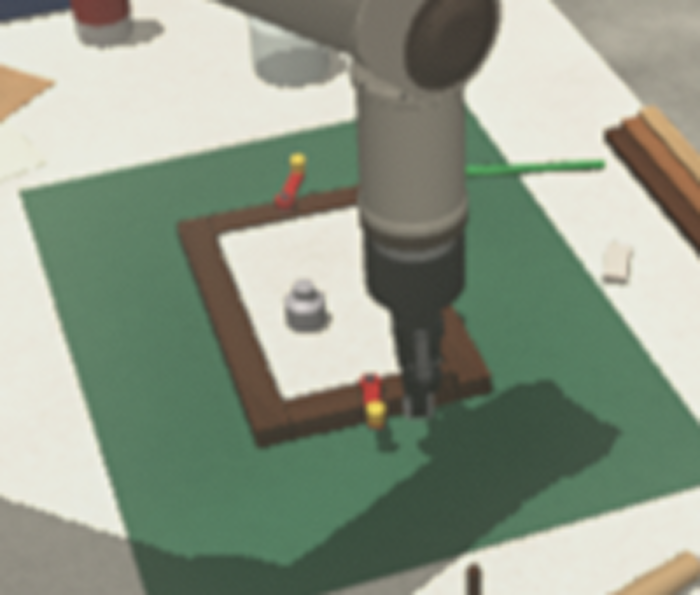

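The shut fingertip stands just on the far side of the right pin (crop 420,410 against the pin at 375,412), lowered to pin height. I'll push it from here.

Emit:
jog_arm([
  [0,0,-0.007,0.017,0.0047,0.0003,1],
  [0,0,-0.007,0.031,0.0046,0.0003,1],
  [0,0,0.071,0.0428,0.0008,0.0004,1],
  [0,0,0.148,0.055,-0.0016,0.0004,1],
  [0,0,0.226,0.0676,-0.0024,0.0004,1],
  [0,0,0.304,0.08,-0.0016,0.0004,1],
  [0,0,0.382,0.0924,0.0006,0.0005,1],
  [0,0,0.459,0.1044,0.0043,0.0005,1],
])

```text
clock: 5.48
position: [0.5148, -0.1661, 0.0644]
tcp_rot: [1.458, 2.779, 0.0]
contact_force: [1.7, -1.5, -0.5]
width: 0.0002
grip_force: 0.9
```

Run:
```python
from plan import *
rows([pusher("right",-145.2-7*i) for i in range(1,9)])
```

```text
tcp [ 0.5148 -0.1661  0.0644] yaw 124.63 tilt [ 0.0029 -0.0014 -1.    ] t 5.48 F [ 1.7 -1.5 -0.5] q7 0.32
[0, 0, 0.076, 0.0139, -0.0047, 0.0048, 1]   <- [ 5.090e-01 -1.620e-01  6.200e-02  1.178e+02]
[0, 0, 0.154, 0.0262, -0.0069, 0.0048, 1]   <- [ 5.050e-01 -1.570e-01  6.200e-02  1.108e+02]
[0, 0, 0.231, 0.0387, -0.0076, 0.0047, 1]   <- [ 5.010e-01 -1.520e-01  6.200e-02  1.038e+02]
[0, 0, 0.309, 0.0512, -0.0068, 0.0047, 1]   <- [ 4.97e-01 -1.47e-01  6.20e-02  9.68e+01]
[0, 0, 0.387, 0.0635, -0.0045, 0.0047, 1]   <- [ 4.95e-01 -1.41e-01  6.20e-02  8.98e+01]
[0, 0, 0.465, 0.0754, -0.0007, 0.0046, 1]   <- [ 4.93e-01 -1.35e-01  6.20e-02  8.28e+01]
[0, 0, 0.543, 0.0868, 0.0046, 0.0046, 1]   <- [ 4.92e-01 -1.29e-01  6.20e-02  7.58e+01]
[0, 0, 0.62, 0.0975, 0.0112, 0.0046, 1]   <- [ 4.92e-01 -1.23e-01  6.20e-02  6.88e+01]
```

Emit:
jog_arm([
  [0,0,0.076,0.0139,-0.0047,0.001,1],
  [0,0,0.154,0.0262,-0.0069,0.001,1],
  [0,0,0.231,0.0387,-0.0076,0.001,1],
  [0,0,0.309,0.051,-0.0068,0.001,1],
  [0,0,0.387,0.0635,-0.0045,0.001,1],
  [0,0,0.465,0.0754,-0.0007,0.001,1],
  [0,0,0.543,0.0868,0.0046,0.001,1],
  [0,0,0.62,0.0975,0.0112,0.001,1],
])

```text
clock: 6.15
position: [0.4912, -0.1231, 0.0639]
tcp_rot: [2.59, 1.774, 0.001]
contact_force: [-0.2, -1.6, -0.3]
width: 0.0002
grip_force: 0.8
```

Run:
```python
from plan import *
rows([pusher("right",-201.2-7*i) for i in range(1,9)])
pins(dict(right=[*(PIV["right"]+.048*u(-201)),.042]))
```

```text
tcp [ 0.4912 -0.1231  0.0639] yaw 68.82 tilt [ 0.0022 -0.0016 -1.    ] t 6.15 F [-0.2 -1.6 -0.3] q7 -0.57
[0, 0, 0.078, 0.0128, -0.0028, 0.0037, 1]   <- [ 0.492 -0.117  0.062 61.8  ]
[0, 0, 0.156, 0.0251, -0.005, 0.0037, 1]   <- [ 0.493 -0.11   0.062 54.8  ]
[0, 0, 0.234, 0.0376, -0.0057, 0.0037, 1]   <- [ 0.495 -0.105  0.062 47.8  ]
[0, 0, 0.311, 0.0501, -0.0048, 0.0037, 1]   <- [ 0.498 -0.099  0.062 40.8  ]
[0, 0, 0.389, 0.0624, -0.0024, 0.0037, 1]   <- [ 0.501 -0.094  0.062 33.8  ]
[0, 0, 0.467, 0.0743, 0.0014, 0.0037, 1]   <- [ 0.505 -0.089  0.062 26.8  ]
[0, 0, 0.545, 0.0857, 0.0067, 0.0037, 1]   <- [ 0.51  -0.084  0.062 19.8  ]
[0, 0, 0.622, 0.0963, 0.0134, 0.0037, 1]   <- [ 0.515 -0.081  0.062 12.8  ]
right [0. 0.] 0 [0. 0.] 0 tri [0.417  0.3918 0.881 ] gap 0.8938 top@.042 [1.4413 1.1844] side@.042 [-0.1689  2.5742]
```

Emit:
jog_arm([
  [0,0,0.078,0.0128,-0.0028,0.001,1],
  [0,0,0.156,0.025,-0.005,0.001,1],
  [0,0,0.234,0.0376,-0.0057,0.001,1],
  [0,0,0.311,0.05,-0.0048,0.001,1],
  [0,0,0.389,0.0624,-0.0024,0.001,1],
  [0,0,0.467,0.0743,0.0014,0.001,1],
  [0,0,0.545,0.0857,0.0067,0.001,1],
  [0,0,0.622,0.0963,0.0134,0.001,1],
])

```text
clock: 6.92
position: [0.5136, -0.0803, 0.0624]
tcp_rot: [3.121, 0.359, -0.002]
contact_force: [-0.5, -1.1, 1.6]
width: -0.0
grip_force: 0.8
```

Run:
```python
from plan import *
e=END["right"]
w=[pusher("right",a) for a in (-264,e+2,e+1)]
rows(w+[pusher("right",e+1,.03),pusher("right",e+1,.03,.14)])
```

```text
tcp [ 0.5136 -0.0803  0.0624] yaw 13.11 tilt [-1.1e-03 -4.0e-04 -1.0e+00] t 6.92 F [-0.5 -1.1  1.6] q7 -1.46
[0, 0, 0.079, 0.0139, -0.0023, 0.0008, 1]   <- [ 0.52  -0.078  0.062  6.   ]
[0, 0, 0.14, 0.0236, -0.0041, 0.0008, 1]   <- [ 0.525 -0.076  0.062  0.51 ]
[0, 0, 0.151, 0.0253, -0.0044, 0.0008, 1]   <- [ 0.525 -0.075  0.062 -0.49 ]
[0, 0, 0.151, 0.002, -0.01, 0.0008, 1]   <- [ 0.513 -0.075  0.062 -0.49 ]
[0, 0, 0.151, 0.0018, -0.01, -0.1552, 1]   <- [ 0.513 -0.075  0.14  -0.49 ]
```

Emit:
jog_arm([
  [0,0,0.079,0.014,-0.0023,0.001,1],
  [0,0,0.14,0.0236,-0.0041,0.001,1],
  [0,0,0.151,0.0253,-0.0044,0.001,1],
  [0,0,0.151,0.0253,-0.0044,0.001,1],
  [0,0,0.151,0.0253,-0.0044,0.001,1],
  [0,0,0.151,0.0,-0.01,0.001,1],
  [0,0,0.151,0.0,-0.01,-0.08,1],
  [0,0,0.151,0.0,-0.01,-0.16,1],
])

```text
clock: 7.58
position: [0.5098, -0.0752, 0.1405]
tcp_rot: [-3.14, 0.004, 0.012]
contact_force: [1.4, -0.4, 1.4]
width: -0.0002
grip_force: 0.0
```

Run:
```python
from plan import *
w=pusher("left",56.5,.036,.18)
rows([w])
pins(dict(right=[*(PIV["right"]+.048*u(END["right"])),.042]))
```

```text
tcp [ 0.5098 -0.0752  0.1405] yaw -0.15 tilt [-0.0074  0.0012 -1.    ] t 7.58 F [ 1.4 -0.4  1.4] q7 -1.61
[0, 0, -1.629, 0.0713, -0.5633, -0.0788, 1]   <- [  0.546   0.206   0.18  146.5  ]
right [0. 0.] 0 [230. 215.] 1 tri [ 1.1938  1.1122 -0.4798] gap 1.0566 top@.042 [1.4413 1.1844] side@.042 [ 0.5439 -0.0747]
```

Emit:
jog_arm([
  [0,0,-0.079,0.009,-0.07,-0.02,1],
  [0,0,-0.158,0.018,-0.14,-0.04,1],
  [0,0,-0.237,0.027,-0.21,-0.06,1],
  [0,0,-0.316,0.036,-0.28,-0.079,1],
  [0,0,-0.395,0.045,-0.35,-0.079,1],
  [0,0,-0.474,0.054,-0.42,-0.079,1],
  [0,0,-0.553,0.063,-0.49,-0.079,1],
  [0,0,-0.632,0.0713,-0.5633,-0.079,1],
])

```text
clock: 8.35
position: [0.5509, 0.2069, 0.1818]
tcp_rot: [2.76, 1.499, 0.001]
contact_force: [0.3, 0.1, 0.4]
width: -0.0
grip_force: 0.0
```

Run:
```python
from plan import *
rows([pusher("left",56.5,.036,.12)])
t=pins(dict(right=[*(PIV["right"]+.048*u(END["right"])),.042],left=[.5759,.1857,.044]))
d=t["right"][:2]-PIV["right"];print("right err deg",D(np.arctan2(d[1],d[0]))-(END["right"]+360),np.hypot(*d))
print(state()["joint_pos"].round(2))
```

```text
tcp [0.5509 0.2069 0.1818] yaw 56.99 tilt [ 1.e-03 -4.e-04 -1.e+00] t 8.35 F [0.3 0.1 0.4] q7 -1.24
[0, 0, -0.995, -0.0057, -0.0069, 0.1236, 1]   <- [5.460e-01 2.060e-01 1.200e-01 1.465e+02]
right [287.4 211.6] 4 [230.1 215.2] 10 tri [ 0.5434 -0.0779  0.0439] gap 0.0 top@.042 [ 0.5436 -0.0779] side@.042 [ 0.544  -0.0756]
left [0. 0.] 0 [214.4 165.4] 5 tri [ 1.1196  1.0991 -0.2491] gap 0.8822 top@.042 [1.4413 1.1844] side@.042 [0.5763 0.1884]
right err deg 1.025546376940639 0.04560238550553711
[ 0.01  0.5  -0.55  1.77  0.31  0.95 -1.24]
```

Emit:
jog_arm([
  [0,0,-0.079,-0.0057,-0.0069,0,1],
  [0,0,-0.158,-0.0057,-0.0069,0.01,1],
  [0,0,-0.237,-0.0057,-0.0069,0.02,1],
  [0,0,-0.316,-0.0057,-0.0069,0.04,1],
  [0,0,-0.395,-0.0057,-0.0069,0.06,1],
  [0,0,-0.474,-0.0057,-0.0069,0.08,1],
  [0,0,-0.553,-0.0057,-0.0069,0.1,1],
  [0,0,-0.632,-0.0057,-0.0069,0.12,1],
])

```text
clock: 9.12
position: [0.5462, 0.2047, 0.1211]
tcp_rot: [1.714, 2.632, 0.0]
contact_force: [-0.6, -0.1, -0.1]
width: 0.0002
grip_force: 0.0
```

Run:
```python
from plan import *
rows([pusher("left",56.5,.036,.062)])
```

```text
tcp [0.5462 0.2047 0.1211] yaw 113.84 tilt [ 4.e-04 -2.e-04 -1.e+00] t 9.12 F [-0.6 -0.1 -0.1] q7 -0.41
[0, 0, -0.363, 0.0028, 0.0018, 0.1182, 1]   <- [5.460e-01 2.060e-01 6.200e-02 1.465e+02]
```

Emit:
jog_arm([
  [0,0,-0.079,0.0028,0.0018,0.01,1],
  [0,0,-0.158,0.0028,0.0018,0.02,1],
  [0,0,-0.237,0.0028,0.0018,0.04,1],
  [0,0,-0.316,0.0028,0.0018,0.07,1],
  [0,0,-0.363,0.0028,0.0018,0.1,1],
  [0,0,-0.363,0.0028,0.0018,0.117,1],
  [0,0,-0.363,0.0028,0.0018,0.117,1],
])

```text
clock: 9.7
position: [0.5451, 0.2059, 0.061]
tcp_rot: [-0.919, -3.001, 0.003]
contact_force: [0.2, -0.7, -0.7]
width: -0.0
grip_force: 0.0
```

Run:
```python
from plan import *
rows([pusher("left",56.5,.026)]+[pusher("left",56.5-7*i) for i in range(0,7)])
```

```text
tcp [0.5451 0.2059 0.061 ] yaw 145.97 tilt [-0.0035 -0.0011 -1.    ] t 9.7 F [ 0.2 -0.7 -0.7] q7 0.01
[0, 0, -0.006, -0.0217, 0.0025, -0.002, 1]   <- [5.550e-01 2.010e-01 6.200e-02 1.465e+02]
[0, 0, -0.006, -0.0377, 0.0027, -0.0021, 1]   <- [5.610e-01 1.960e-01 6.200e-02 1.465e+02]
[0, 0, 0.072, -0.0496, 0.0064, -0.0021, 1]   <- [5.670e-01 1.950e-01 6.200e-02 1.395e+02]
[0, 0, 0.15, -0.0619, 0.0087, -0.0021, 1]   <- [5.730e-01 1.920e-01 6.200e-02 1.325e+02]
[0, 0, 0.227, -0.0744, 0.0095, -0.0022, 1]   <- [5.790e-01 1.890e-01 6.200e-02 1.255e+02]
[0, 0, 0.305, -0.0869, 0.0088, -0.0022, 1]   <- [5.840e-01 1.850e-01 6.200e-02 1.185e+02]
[0, 0, 0.383, -0.0992, 0.0065, -0.0022, 1]   <- [5.880e-01 1.810e-01 6.200e-02 1.115e+02]
[0, 0, 0.461, -0.1112, 0.0028, -0.0022, 1]   <- [5.920e-01 1.760e-01 6.200e-02 1.045e+02]
```

Emit:
jog_arm([
  [0,0,-0.006,-0.0217,0.0025,-0.002,1],
  [0,0,-0.006,-0.0377,0.0027,-0.002,1],
  [0,0,0.072,-0.0496,0.0064,-0.002,1],
  [0,0,0.15,-0.062,0.0087,-0.002,1],
  [0,0,0.227,-0.0744,0.0095,-0.002,1],
  [0,0,0.305,-0.087,0.0088,-0.002,1],
  [0,0,0.383,-0.0992,0.0065,-0.002,1],
  [0,0,0.461,-0.111,0.0028,-0.002,1],
])

```text
clock: 10.37
position: [0.5938, 0.1782, 0.0649]
tcp_rot: [-1.93, -2.479, -0.003]
contact_force: [-0.9, 2.2, -2.3]
width: 0.0
grip_force: 0.9
```

Run:
```python
from plan import *
rows([pusher("left",14.5-7*i) for i in range(1,9)])
```

```text
tcp [0.5938 0.1782 0.0649] yaw 104.18 tilt [ 9.0e-04  1.3e-03 -1.0e+00] t 10.37 F [-0.9  2.2 -2.3] q7 -0.52
[0, 0, 0.074, -0.0154, -0.0008, 0.0058, 1]   <- [5.95e-01 1.71e-01 6.20e-02 9.75e+01]
[0, 0, 0.152, -0.0278, 0.0014, 0.0058, 1]   <- [5.98e-01 1.65e-01 6.20e-02 9.05e+01]
[0, 0, 0.23, -0.0403, 0.0021, 0.0057, 1]   <- [6.00e-01 1.59e-01 6.20e-02 8.35e+01]
[0, 0, 0.308, -0.0527, 0.0014, 0.0057, 1]   <- [6.01e-01 1.53e-01 6.20e-02 7.65e+01]
[0, 0, 0.385, -0.065, -0.001, 0.0057, 1]   <- [6.01e-01 1.47e-01 6.20e-02 6.95e+01]
[0, 0, 0.463, -0.077, -0.0047, 0.0057, 1]   <- [6.01e-01 1.40e-01 6.20e-02 6.25e+01]
[0, 0, 0.541, -0.0884, -0.01, 0.0057, 1]   <- [ 0.6    0.134  0.062 55.5  ]
[0, 0, 0.619, -0.099, -0.0165, 0.0057, 1]   <- [ 0.598  0.128  0.062 48.5  ]
```

Emit:
jog_arm([
  [0,0,0.074,-0.0154,-0.0008,0.002,1],
  [0,0,0.152,-0.0278,0.0014,0.002,1],
  [0,0,0.23,-0.0403,0.0021,0.002,1],
  [0,0,0.308,-0.0527,0.0014,0.002,1],
  [0,0,0.385,-0.065,-0.001,0.002,1],
  [0,0,0.463,-0.077,-0.0047,0.002,1],
  [0,0,0.541,-0.0884,-0.01,0.002,1],
  [0,0,0.619,-0.099,-0.0165,0.002,1],
])

```text
clock: 11.03
position: [0.5993, 0.1281, 0.0645]
tcp_rot: [-2.865, -1.289, -0.006]
contact_force: [1.1, 3.1, -0.4]
width: 0.0002
grip_force: 0.9
```

Run:
```python
from plan import *
rows([pusher("left",-41.5-7*i) for i in range(1,8)])
```

```text
tcp [0.5993 0.1281 0.0645] yaw 48.46 tilt [ 0.0035  0.0018 -1.    ] t 11.03 F [ 1.1  3.1 -0.4] q7 -1.26
[0, 0, 0.077, -0.0139, 0.0015, 0.0049, 1]   <- [ 0.595  0.122  0.062 41.5  ]
[0, 0, 0.155, -0.0262, 0.0037, 0.0048, 1]   <- [ 0.592  0.117  0.062 34.5  ]
[0, 0, 0.233, -0.0387, 0.0044, 0.0048, 1]   <- [ 0.588  0.112  0.062 27.5  ]
[0, 0, 0.311, -0.0512, 0.0035, 0.0047, 1]   <- [ 0.584  0.108  0.062 20.5  ]
[0, 0, 0.388, -0.0635, 0.0011, 0.0047, 1]   <- [ 0.579  0.104  0.062 13.5  ]
[0, 0, 0.466, -0.0754, -0.0027, 0.0046, 1]   <- [0.573 0.101 0.062 6.5  ]
[0, 0, 0.544, -0.0867, -0.008, 0.0046, 1]   <- [ 0.568  0.098  0.062 -0.5  ]
```

Emit:
jog_arm([
  [0,0,0.077,-0.0139,0.0015,0.001,1],
  [0,0,0.155,-0.0262,0.0037,0.001,1],
  [0,0,0.233,-0.0387,0.0044,0.001,1],
  [0,0,0.311,-0.051,0.0035,0.001,1],
  [0,0,0.388,-0.0635,0.0011,0.001,1],
  [0,0,0.466,-0.0754,-0.0027,0.001,1],
  [0,0,0.544,-0.0867,-0.008,0.001,1],
  [0,0,0.544,-0.0867,-0.008,0.001,1],
])

```text
clock: 11.7
position: [0.5668, 0.0974, 0.0639]
tcp_rot: [-3.141, 0.011, -0.004]
contact_force: [-0.1, -0.2, 0.5]
width: -0.0001
grip_force: 0.1
```

Run:
```python
from plan import *
e=END["left"]
rows([pusher("left",e+.5),pusher("left",e+1,.03),pusher("left",e+1,.03,.14)])
```

```text
tcp [0.5668 0.0974 0.0639] yaw -0.4 tilt [ 2.4e-03  2.0e-04 -1.0e+00] t 11.7 F [-0.1 -0.2  0.5] q7 -1.94
[0, 0, 0.007, 0.0007, -0.0015, 0.0038, 1]   <- [ 0.567  0.098  0.062 -0.99 ]
[0, 0, 0.001, 0.0255, -0.0018, 0.0039, 1]   <- [ 0.58   0.098  0.062 -0.49 ]
[0, 0, 0.001, 0.0259, -0.0018, -0.1521, 1]   <- [ 0.58   0.098  0.14  -0.49 ]
```

```bash
cat >> plan.py <<'E'
def pf(a,gap=.018,z=.062):
    n=min(a-90+360,165);return [*(PIV["far"]+.048*u(a)-gap*u(n)),z,n]
E
python3 - <<'E'
from plan import *
print(pf(-79.3,.04,.16))
E
```

```text
[np.float64(0.6790203022084906), np.float64(-0.04822792705327688), 0.16, 165]
```

Emit:
jog_arm([
  [0,0,0.0,0.026,-0.0018,0.001,1],
  [0,0,0.0,0.03,-0.0018,-0.05,1],
  [0,0,-0.07,0.03,-0.0018,-0.12,1],
  [0,0,-0.15,0.05,0.03,-0.18,1],
  [0,0,-0.23,0.08,0.08,-0.19,1],
  [0,0,-0.31,0.12,0.13,-0.19,1],
  [0,0,-0.39,0.16,0.18,-0.19,1],
  [0,0,-0.47,0.2,0.23,-0.19,1],
])

```text
clock: 12.37
position: [0.6675, -0.019, 0.159]
tcp_rot: [2.926, 1.14, 0.003]
contact_force: [0.1, 0.7, 0.1]
width: 0.0001
grip_force: 0.0
```

Run:
```python
from plan import *
rows([pf(-79.3,.04,.16)])
t=pins(dict(right=[*(PIV["right"]+.048*u(END["right"])),.042],left=[*(PIV["left"]+.048*u(END["left"])),.042]))
for n in t:
    d=t[n][:2]-PIV[n];print(n,"err deg",(D(np.arctan2(d[1],d[0]))-END[n]+180)%360-180,np.hypot(*d))
```

```text
tcp [ 0.6675 -0.019   0.159 ] yaw 42.58 tilt [ 2.e-03 -3.e-04 -1.e+00] t 12.37 F [0.1 0.7 0.1] q7 -1.03
[0, 0, -1.36, -0.0226, 0.0586, -0.0018, 1]   <- [ 6.79e-01 -4.80e-02  1.60e-01  1.65e+02]
right [0. 0.] 0 [230. 215.] 1 tri [ 1.1938  1.1122 -0.4798] gap 1.0566 top@.042 [1.4413 1.1844] side@.042 [ 0.5439 -0.0747]
left [243.  209.3] 5 [214.3 181.6] 10 tri [0.5487 0.0987 0.0433] gap 0.0007 top@.042 [0.5486 0.0988] side@.042 [0.5495 0.1005]
right err deg -26.2860055839285 1.3965919427780051
left err deg -0.06229469430545009 0.047810723417805505
```

Left is closed. Now turning the tool for the far one.

Emit:
jog_arm([
  [0,0,-0.08,-0.005,0.01,0,1],
  [0,0,-0.16,-0.01,0.02,0,1],
  [0,0,-0.24,-0.015,0.03,0,1],
  [0,0,-0.32,-0.02,0.045,0,1],
  [0,0,-0.4,-0.0226,0.0586,0,1],
  [0,0,-0.48,-0.0226,0.0586,0,1],
  [0,0,-0.56,-0.0226,0.0586,0,1],
  [0,0,-0.64,-0.0226,0.0586,0,1],
])

```text
clock: 13.13
position: [0.6775, -0.047, 0.1581]
tcp_rot: [2.024, 2.402, 0.001]
contact_force: [-0.1, -0.9, -0.0]
width: 0.0
grip_force: 0.0
```

Run:
```python
from plan import *
rows([pf(-79.3,.04,.15)])
```

```text
tcp [ 0.6775 -0.047   0.1581] yaw 99.78 tilt [ 6.e-04 -1.e-04 -1.e+00] t 13.13 F [-0.1 -0.9 -0. ] q7 -0.1
[0, 0, -0.725, -0.0029, 0.0025, 0.0161, 1]   <- [ 6.79e-01 -4.80e-02  1.50e-01  1.65e+02]
```

Emit:
jog_arm([
  [0,0,-0.08,-0.003,0.0025,0,1],
  [0,0,-0.16,-0.003,0.0025,0.02,1],
  [0,0,-0.24,-0.003,0.0025,0.04,1],
  [0,0,-0.32,-0.003,0.0025,0.06,1],
  [0,0,-0.4,-0.003,0.0025,0.08,1],
  [0,0,-0.48,-0.003,0.0025,0.1,1],
  [0,0,-0.56,-0.003,0.0025,0.12,1],
  [0,0,-0.64,-0.003,0.0025,0.14,1],
])

```text
clock: 13.8
position: [0.6791, -0.0482, 0.0877]
tcp_rot: [0.624, 3.078, -0.0]
contact_force: [0.2, -0.3, 0.1]
width: -0.0002
grip_force: 0.0
```

Run:
```python
from plan import *
rows([pf(-79.3,.036),pf(-79.3)]+[pf(-79.3-7*i) for i in range(1,4)])
pins(dict(far=[.6404,-.0381,.043]))
```

```text
tcp [ 0.6791 -0.0482  0.0877] yaw 157.08 tilt [ 9.e-04 -2.e-04 -1.e+00] t 13.8 F [ 0.2 -0.3  0.1] q7 0.74
[0, 0, -0.088, 0.0082, -0.0012, 0.0514, 1]   <- [ 6.75e-01 -4.70e-02  6.20e-02  1.65e+02]
[0, 0, -0.088, 0.0439, -0.0062, 0.0514, 1]   <- [ 6.58e-01 -4.30e-02  6.20e-02  1.65e+02]
[0, 0, -0.088, 0.054, -0.0121, 0.0514, 1]   <- [ 6.52e-01 -4.30e-02  6.20e-02  1.65e+02]
[0, 0, -0.088, 0.0648, -0.0167, 0.0514, 1]   <- [ 6.46e-01 -4.30e-02  6.20e-02  1.65e+02]
[0, 0, -0.088, 0.076, -0.0199, 0.0514, 1]   <- [ 6.40e-01 -4.30e-02  6.20e-02  1.65e+02]
far [277.8 187.4] 13 [256.9 199.8] 11 tri [ 0.6406 -0.0381  0.0432] gap 0.0002 top@.042 [ 0.6408 -0.0381] side@.042 [ 0.6413 -0.0367]
```

Emit:
jog_arm([
  [0,0,-0.08,0.004,-0.001,0.03,1],
  [0,0,-0.088,0.008,-0.0012,0.051,1],
  [0,0,-0.088,0.008,-0.0012,0.051,1],
  [0,0,-0.088,0.026,-0.004,0.051,1],
  [0,0,-0.088,0.044,-0.0062,0.051,1],
  [0,0,-0.088,0.054,-0.0121,0.051,1],
  [0,0,-0.088,0.0648,-0.0167,0.051,1],
  [0,0,-0.088,0.076,-0.02,0.051,1],
])

```text
clock: 14.57
position: [0.6401, -0.0432, 0.0627]
tcp_rot: [0.425, 3.111, -0.002]
contact_force: [1.9, -1.9, 0.8]
width: -0.0003
grip_force: 1.1
```

Run:
```python
from plan import *
rows([pf(-100.3-7*i) for i in range(1,9)])
```

```text
tcp [ 0.6401 -0.0432  0.0627] yaw 164.45 tilt [ 0.0014 -0.0013 -1.    ] t 14.57 F [ 1.9 -1.9  0.8] q7 0.81
[0, 0, 0.019, 0.0118, -0.0006, 0.0015, 1]   <- [ 6.340e-01 -4.200e-02  6.200e-02  1.627e+02]
[0, 0, 0.097, 0.0238, -0.0039, 0.0015, 1]   <- [ 6.280e-01 -4.200e-02  6.200e-02  1.557e+02]
[0, 0, 0.175, 0.0362, -0.0057, 0.0014, 1]   <- [ 6.220e-01 -4.100e-02  6.200e-02  1.487e+02]
[0, 0, 0.253, 0.0487, -0.006, 0.0014, 1]   <- [ 6.160e-01 -4.000e-02  6.200e-02  1.417e+02]
[0, 0, 0.331, 0.0612, -0.0047, 0.0014, 1]   <- [ 6.100e-01 -3.700e-02  6.200e-02  1.347e+02]
[0, 0, 0.408, 0.0734, -0.002, 0.0014, 1]   <- [ 6.050e-01 -3.400e-02  6.200e-02  1.277e+02]
[0, 0, 0.486, 0.0852, 0.0023, 0.0014, 1]   <- [ 5.990e-01 -3.100e-02  6.200e-02  1.207e+02]
[0, 0, 0.564, 0.0964, 0.0079, 0.0013, 1]   <- [ 5.950e-01 -2.600e-02  6.200e-02  1.137e+02]
```

Emit:
jog_arm([
  [0,0,0.019,0.0118,-0.0006,0.0008,1],
  [0,0,0.097,0.0238,-0.0039,0.0008,1],
  [0,0,0.175,0.0362,-0.0057,0.0008,1],
  [0,0,0.253,0.0487,-0.006,0.0008,1],
  [0,0,0.331,0.061,-0.0047,0.0008,1],
  [0,0,0.408,0.0734,-0.002,0.0008,1],
  [0,0,0.486,0.085,0.0023,0.0008,1],
  [0,0,0.564,0.0964,0.0079,0.0008,1],
])

```text
clock: 15.23
position: [0.5945, -0.0258, 0.0622]
tcp_rot: [1.725, 2.624, 0.001]
contact_force: [2.1, -1.4, 0.5]
width: -0.0006
grip_force: 0.9
```

Run:
```python
from plan import *
e=END["far"]
rows([pf(a) for a in (-163.3,-170.3,-177.3,e+.7)]+[pf(e+.7,.032),pf(e+.7,.032,.14)])
```

```text
tcp [ 0.5945 -0.0258  0.0622] yaw 113.35 tilt [ 1.2e-03 -1.0e-04 -1.0e+00] t 15.23 F [ 2.1 -1.4  0.5] q7 -0.01
[0, 0, 0.074, 0.0105, -0.0039, 0.0004, 1]   <- [ 5.910e-01 -2.200e-02  6.200e-02  1.067e+02]
[0, 0, 0.152, 0.0228, -0.0062, 0.0004, 1]   <- [ 5.87e-01 -1.70e-02  6.20e-02  9.97e+01]
[0, 0, 0.229, 0.0353, -0.0069, 0.0004, 1]   <- [ 5.84e-01 -1.10e-02  6.20e-02  9.27e+01]
[0, 0, 0.268, 0.0416, -0.0067, 0.0004, 1]   <- [ 5.830e-01 -8.000e-03  6.200e-02  8.921e+01]
[0, 0, 0.268, 0.016, -0.0182, 0.0004, 1]   <- [ 5.830e-01 -2.200e-02  6.200e-02  8.921e+01]
[0, 0, 0.268, 0.0159, -0.018, -0.1556, 1]   <- [ 5.830e-01 -2.200e-02  1.400e-01  8.921e+01]
```

Emit:
jog_arm([
  [0,0,0.074,0.0105,-0.0039,0.0004,1],
  [0,0,0.152,0.0228,-0.0062,0.0004,1],
  [0,0,0.229,0.0353,-0.0069,0.0004,1],
  [0,0,0.268,0.0416,-0.0067,0.0004,1],
  [0,0,0.268,0.0416,-0.0067,0.0004,1],
  [0,0,0.268,0.016,-0.0182,0.0004,1],
  [0,0,0.268,0.016,-0.018,-0.08,1],
  [0,0,0.268,0.016,-0.018,-0.16,1],
])

```text
clock: 15.9
position: [0.58, -0.0243, 0.1394]
tcp_rot: [-2.224, -2.211, 0.009]
contact_force: [0.7, -0.4, 1.1]
width: 0.0001
grip_force: 0.0
```

Emit:
jog_arm([
  [0,0,0,-0.08,0,-0.08,1],
  [0,0,0,-0.16,0,-0.14,1],
  [0,0,0,-0.24,0,-0.2,1],
  [0,0,0,-0.32,0,-0.25,1],
  [0,0,0,-0.4,0,-0.3,1],
  [0,0,0,-0.47,0,-0.3,1],
  [0,0,0,-0.53,0,-0.3,1],
  [0,0,0,-0.6,0,-0.3,1],
])

```text
clock: 16.57
position: [0.5809, -0.3121, 0.2931]
tcp_rot: [2.225, 2.214, 0.001]
contact_force: [1.0, 0.1, -0.4]
width: -0.0002
grip_force: 0.0
```

Run:
```python
from plan import *
print(state()["position"])
t=pins({n:[*(PIV[n]+.048*u(END[n])),.042] for n in PIV})
for n in t:
    d=t[n][:2]-PIV[n];print(n,"err deg",(D(np.arctan2(d[1],d[0]))-END[n]+180)%360-180,np.hypot(*d))
p,_=read_camera("top")
# frame edges: outer dark-wood boundary lines at z=.022, per side, by grayscale transition board->wood
g=cv2.cvtColor(p,cv2.COLOR_RGB2GRAY).astype(float)
for n in PIV:
    for c in("top","side"):
        r=spot_point(f"turn_{n}_pivot",c);print(n,c,np.round(r[0]["point"],4) if r else None)
print([np.round(x["point"],4) for x in spot_point("weight","side")[:1]])
c=p[170:255,210:325];cv2.imwrite("pics/end.png",cv2.cvtColor(cv2.resize(c,None,fx=6,fy=6,interpolation=cv2.INTER_CUBIC),cv2.COLOR_RGB2BGR))
# inner (board) edges as yaw gauge: half-level crossings along scan lines
def fit(a0,a1,s0,s1,axis):
    P=[]
    for k in range(a0,a1):
        v=g[s0:s1,k] if axis==0 else g[k,s0:s1]
        h=(v.max()+v.min())/2;i=np.where((v[:-1]-h)*(v[1:]-h)<0)[0]
        if len(i)==1:
            f=s0+i[0]+(h-v[i[0]])/(v[i[0]+1]-v[i[0]]);P.append(at("top",(k,f) if axis==0 else (f,k),.021))
    vx,vy,x,y=cv2.fitLine(np.float32(P),cv2.DIST_HUBER,0,.01,.01).ravel();return len(P),D(np.arctan2(vy,vx)),(x,y)
print("far-edge left part",fit(240,262,188,198,0),"near",fit(238,292,222,236,0))
```

```text
[ 0.58085794 -0.31213668  0.29312857]
left [243.  209.3] 5 [214.3 181.6] 9 tri [0.5487 0.0987 0.0433] gap 0.0006 top@.042 [0.5486 0.0988] side@.042 [0.5495 0.1005]
right [287.4 211.6] 4 [230.2 215.1] 8 tri [ 0.5434 -0.078   0.0442] gap 0.0001 top@.042 [ 0.5437 -0.0781] side@.042 [ 0.5441 -0.0754]
far [265.2 200.6] 4 [233.6 195.1] 6 tri [0.5849 0.0114 0.0419] gap 0.0019 top@.042 [0.5858 0.0112] side@.042 [0.5839 0.0113]
left err deg -0.05022497719738794 0.04781209637956012
right err deg 1.0159806279644954 0.04543340452624288
far err deg -1.1061340382588014 0.04662337609225937
left top [0.5468 0.0123 0.0132]
left side [0.5517 0.1494 0.0319]
right top [ 0.5394 -0.1226  0.0333]
right side [ 0.544  -0.1232  0.0335]
far top [0.6343 0.0087 0.0329]
far side [0.6314 0.0077 0.0354]
[array([ 0.5174, -0.0202,  0.019 ])]
far-edge left part (22, np.float32(89.67338), (np.float32(0.6173861), np.float32(0.06784842))) near (53, np.float32(88.38548), (np.float32(0.4771123), np.float32(0.022301462)))
```

View pics/end.png

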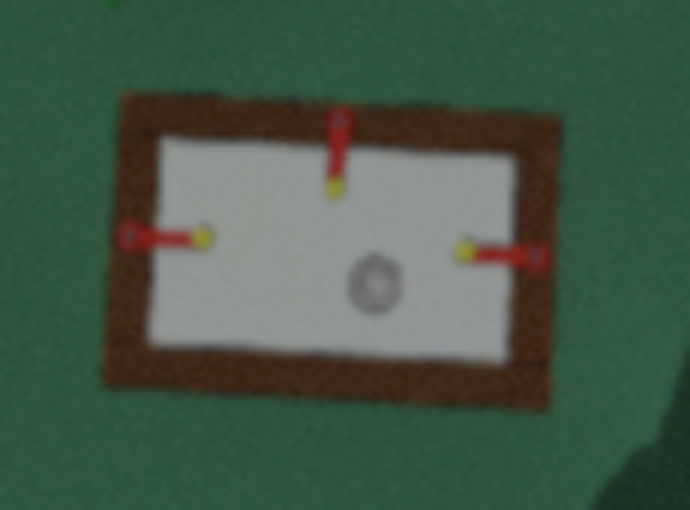

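Picture: all three arms point inward (pins at crop 202,238, 335,188 and 465,250) and the weight is unmoved. I'll check squareness from the red arms themselves.

Run:
```python
from plan import *
ims=[read_camera("top")[0].astype(float) for _ in range(8)];p=np.mean(ims,0)
ps=np.mean([read_camera("side")[0].astype(float) for _ in range(8)],0)
def line(img,c,n):
    W=[];wt=[]
    P=PIV[n];a=END[n]
    ctr=proj(c,[*(P+.02*u(a)),.033]);x0,y0=np.round(ctr).astype(int)
    for y in range(y0-14,y0+15):
        for x in range(x0-14,x0+15):
            r,g,b=img[y,x];w=r-1.25*max(g,b)-45     # red only
            if w<=0 or g>.6*r:continue
            q=at(c,(x,y),.033)-P;s=q@u(a);l=q@u(a+90)
            if -.012<s<.042 and abs(l)<.016:W.append([s,l]);wt.append(w)
    W=np.array(W);k=np.polyfit(W[:,0],W[:,1],1,w=np.sqrt(wt))
    return len(W),round(D(np.arctan(k[0])),2),round(k[1]*1000,2)
for n in PIV:print(n,"top",line(p,"top",n),"side",line(ps,"side",n))
g=cv2.cvtColor(p.astype(np.float32),cv2.COLOR_RGB2GRAY)
def edge(c0,c1,lo,hi,axis,skip=()):
    P=[]
    for k in range(c0,c1):
        if any(a<=k<=b for a,b in skip):continue
        v=g[lo:hi,k] if axis==0 else g[k,lo:hi];d=np.abs(np.diff(v));f=lo+.5+(d**2*np.arange(len(d))).sum()/(d**2).sum()
        P.append(at("top",(k,f) if axis==0 else (f,k),.022))
    vx,vy,x,y=cv2.fitLine(np.float32(P),cv2.DIST_HUBER,0,.002,.002).ravel();return round(D(np.arctan2(vy,vx)),2),x.round(4),y.round(4)
print("inner near",edge(238,292,224,234,0),"inner far",edge(240,292,190,199,0,[(260,272)]))
print("inner left",edge(197,225,229,242,1,[(205,214)]),"inner right",edge(198,227,290,300,1,[(207,217)]))
print("outer near",edge(232,298,231,243,0))
```

```text
left top (33, np.float64(0.05), np.float64(0.15)) side (17, np.float64(-8.31), np.float64(1.68))
right top (24, np.float64(-2.96), np.float64(1.25)) side (38, np.float64(-1.29), np.float64(1.78))
far top (28, np.float64(-2.31), np.float64(1.1)) side (38, np.float64(0.59), np.float64(3.47))
inner near (np.float32(88.37), np.float32(0.4768), np.float32(0.0135)) inner far (np.float32(88.49), np.float32(0.6156), np.float32(0.014))
inner left (np.float32(-1.82), np.float32(0.5465), np.float32(0.1304)) inner right (np.float32(-1.36), np.float32(0.5463), np.float32(-0.1083))
outer near (np.float32(88.6), np.float32(0.4442), np.float32(-0.0171))
```

```bash
python3 -c "
from cell import *
print(state()['contact_force'],sign_off())"
```

```text
the job is handed in; nothing more can be done
[ 0.27558009  0.00572266 -0.99311396] None
```

All three turn buttons now point straight inward, within about 3° of square by the camera measurements; the weight, checked from above and the side, is still in place, and the job is handed in.

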